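# Sort the stationery into the desk trays

### The arm

A 6-joint arm with a two-finger parallel gripper is mounted at the origin on the work surface. World frame = base frame: x ahead of the robot, y to its left, z up, the work surface at z = 0. Lengths are in m, angles in degrees, forces in N, time in s.
With the tool pointing down it reaches from about 0.3 to 0.75 m from the base axis. Payload 8.5 kg.
Tool frame: the origin (TCP) lies between the finger pads; the fingertips stand 25 mm ahead of it and the grasp point (between the pads) lies 6 mm ahead of it; x points along the fingers, y is the direction in which the jaws open and shut, and the axes are right-handed (so a half turn about x gives the same grasp; the last joint's range is limited). The gripper opens to 85 mm and grips with 20 to 120 N. Pads are 22 mm wide; open, the fingers measure 114 mm over their backs; the gripper's body (76 mm by 85 mm) begins 54 mm behind the grasp point. The pads swing forward as they close: fully open they stand 13 mm farther back than shut.
Start: joints at [54.929, 21.807, 74.336, -0, 83.858, -12.336], TCP at [0.213, 0.507, 0.256] pointing down, gripper open.
Joint ranges: [-178.18, 178.18], [-50.72, 133.34], [12.68, 142.11], [-81.47, 261.47], [9.98, 163.14], [-165.26, 165.26]. Speed limits (degrees/s): [136.94, 136.94, 180, 180, 180, 180].

### API

Orientations are given as a 3x3 rotation matrix whose columns are the frame's x, y, z axes.
In Python, from rig import sensors, get_image, workorder gives the robot as it stands.
- The arm moves only by the tool arm_command, never from a script. Its argument "plan" is a list that holds one entry, the list of rows, each a list of 6 numbers: the shift along the tool's x, y, z in units of 25 mm (1.0 is 25 mm), then the turn, a rotation vector about the tool's x, y, z in units of 6 degrees (1.0 is 6 degrees). In form: [[[dx, dy, dz, ax, ay, az], ...]]. A call has 1 to 10 rows; each row is the pose to reach, as a shift and turn from the pose commanded when the call began, along the tool's axes at that moment; what a row does not reach only later rows make up. A row lasts 1/10 s, in which the tool goes at most 50 mm and 8.59 degrees, less where a joint would pass 70% of its speed; a pose out of reach is approached as far as the arm can. A call with a gripper value outside its range is refused whole. "jaw" is the closure, from 0 (fully open) to 1 (shut), set as the call begins (left out, the last holds). The fingers move at their own pace and stop on an object; "newtons" is the grip in N (left out, the last holds). Time passes only in rows, so rows that repeat a pose let the fingers close. It gives the time, the measured TCP pose, the force and the opening at its end, in the units of the state.
- sensors.observe(): the state, without advancing time (a new reading comes with each control period).
- get_image(name): name is "scene" or "top"; returns a dict with "img" (384x512x3 uint8, red, green, blue), "fx", "fy", "cx", "cy" (pixels), "T" (4x4, takes a point from camera to world coordinates). Camera axes: x right, y up, looking along -z (the intrinsics and any distortion apply to the point x, -y, -z); pixel columns grow to the right and rows downward; lengths in m; the calibration is good to about 2 mm. A picture is of the moment at which its call begins. There is no depth.
- workorder.close_job(): hands the job in, once; it reports no verdict.
The state is a dict: "time_s": time; "q": joint angles; "qvel": joint speeds; "joint_efforts": joint torques, N m; "position": TCP position; "tool_rot": TCP orientation; "ft_force": force on the tool from outside, world axes, zero at the start; "wrist_torque": the same for the moment, N m; "grip_width": finger opening in m.
Only numpy, scipy, OpenCV 4.12 (cv2) and the standard library are available. Lean on these libraries where they do the work, as an engineer would, in place of code of your own. Each camera call takes 0.05 s, during which the arm holds its last target. There are 200 camera calls.

### The job

Tidy the desk: sort the loose stationery into its places, both highlighter pens into the walnut pen tray, both binder clips into the round brass dish and the memory stick into the small square leather tray. Set each piece down (do not drop it) so that it lies flat on the floor of its tray or dish, not on top of another piece or propped on the rim. Leave the mug and the stapler where they stand.

Things in the scene. Friction and masses are not known exactly. Their poses are not given: they have to be found in the camera images.
- highlighter_yellow: Flat-sided highlighter pen with a yellow barrel and a black cap, lying flat on the desk: 120 mm long, 18 mm wide, 14 mm thick, about 22 g. Origin: centre of its underside; its x runs along its length towards the cap, its z points up.
- highlighter_pink: The same kind of highlighter with a pink barrel and black cap: 120 x 18 x 14 mm, about 22 g. Origin: centre of its underside; x along its length towards the cap, z up.
- clip_black: Black steel binder clip lying on its side, wire handles folded forward, 25 g. Its body is a wedge 41 mm wide (along y), from the spine at x = -12 mm (20 mm high) to the jaws at x = +20 mm (7 mm high); the handles reach x = +43 mm, 22 mm wide, 16 mm high. Origin: underside, below the place to grip (across the 41 mm width, from above); x points from spine to handles, z up.
- clip_red: The same kind of binder clip in red, same size, origin and axes: 41 mm wide along y, spine at x = -12 mm (20 mm high), jaws at x = +20 mm, handle ends at x = +43 mm. About 25 g.
- memory_stick: Small blue plastic memory stick with a bare steel plug: 57 mm long, 19 mm wide, 10 mm thick, about 18 g. The blue case runs from x = -28 to x = +12 mm, the plug on to x = +29 mm (12 mm wide). Origin: on its underside, near the middle of its length; x along its length towards the plug, z up. Lies flat.
- pen_tray: Pen tray: dark walnut with a green felt floor, oblong, 150 mm (its x) by 190 mm (its y) outside, walls 5 mm thick and 22 mm high above the desk, floor 5 mm above the desk. Stands firmly on the desk. Origin: centre of its underside. Empty.
- clip_dish: Clip dish: round shallow brass dish, 172 mm across the rim, 20 mm high, walls flaring slightly outwards; its flat floor is 148 mm across and 5 mm above the desk. Stands firmly on the desk. Origin: centre of its underside; being round, its yaw means nothing. Empty.
- leather_tray: Small square tan leather tray with a cream lining, 115 mm by 115 mm outside (along its x and y), walls 5 mm thick and 22 mm high, floor 5 mm above the desk. Stands firmly on the desk. Origin: centre of its underside. Empty.
- mug: Blue ceramic coffee mug with a handle, 80 mm across and 94 mm high, standing loose to one side of the trays; 0.34 kg. Origin: centre of its underside. To be left alone.
- stapler: Black and grey desk stapler, 150 mm long (its x), 36 mm wide, 54 mm high, standing loose to the other side; 0.31 kg. Origin: centre of its underside. To be left alone. (Near the trays and loose pieces all other clutter is under 13 mm high: a phone and a note pad nearer the robot, and a small metal pencil sharpener amid the things.)

How it is judged (in metres and radians):
At the end, for the whole second after the job is handed in: Both highlighters in the pen tray, both clips in the brass dish, the memory stick in the leather tray: each inside the walls, flat (within 0.15 rad) on the floor (underside under 10 mm above its tray's underside, so on no other piece), released and at rest (x of highlighter_yellow in the frame of pen_tray between -0.064 and 0.064 m and y of highlighter_yellow in the frame of pen_tray between -0.084 and 0.084 m and z of each of highlighter_yellow, highlighter_pink in the frame of pen_tray below 0.01 m and angle between each of highlighter_yellow, highlighter_pink, clip_black, clip_red, memory_stick's own z axis and vertical below 0.15 rad and linear speed of each of highlighter_yellow, highlighter_pink, clip_black, clip_red, memory_stick below 0.02 m/s and contact force between the fingers and highlighter_yellow below 0.05 N and x of highlighter_pink in the frame of pen_tray between -0.064 and 0.064 m and y of highlighter_pink in the frame of pen_tray between -0.084 and 0.084 m and contact force between the fingers and highlighter_pink below 0.05 N and horizontal distance between each of clip_black, clip_red and clip_dish below 0.064 m and z of each of clip_black, clip_red in the frame of clip_dish below 0.01 m and contact force between the fingers and clip_black below 0.05 N and contact force between the fingers and clip_red below 0.05 N and x of memory_stick in the frame of leather_tray between -0.048 and 0.048 m and y of memory_stick in the frame of leather_tray between -0.048 and 0.048 m and z of memory_stick in the frame of leather_tray below 0.01 m and contact force between the fingers and memory_stick below 0.05 N); the robot touches nothing.
It fails at once if a piece is let go in the air (its underside more than 60 mm above the desk with no finger touching it) ((height (world z) of highlighter_yellow above 0.06 m and contact force between the fingers and highlighter_yellow below 0.02 N) or (height (world z) of highlighter_pink above 0.06 m and contact force between the fingers and highlighter_pink below 0.02 N) or (height (world z) of clip_black above 0.06 m and contact force between the fingers and clip_black below 0.02 N) or (height (world z) of clip_red above 0.06 m and contact force between the fingers and clip_red below 0.02 N) or (height (world z) of memory_stick above 0.06 m and contact force between the fingers and memory_stick below 0.02 N)).
It fails at once if the mug or the stapler is moved by more than 20 mm or tipped (distance of any of mug, stapler from where it was at the start of the episode above 0.02 m or angle between any of mug, stapler's own z axis and vertical above 0.3 rad).
It also fails if it takes over 128 s, if anything falls off the work surface, if the arm or the gripper's body presses on something with over 40 N, if the wrist force passes 120 N, or if a joint passes its speed limit or range.

## Working session

There is one attempt and no reset: what is moved stays moved. The work goes in short steps, Python scripts to look and compute and a tool call to move; the robot and the scene stay as the last step left them, time stands still between calls to the robot, and variables do not carry over. Pictures are saved under pics/ and viewed, about 12 in all and at most 16, crops included, and the job is handed in when it is done.

Besides the shell and the picture viewer there is one more tool, called after "Call:" as name(argument=value, ...) on one line, values as JSON. arm_command: Moves the arm, as the interface text tells. Its arguments: {"type":"object","properties":{"plan":{"type":"array","items":{"type":"array","items":{"type":"array","items":{"type":"number"}}}},"jaw":{"type":"number"},"newtons":{"type":"number"}},"required":["plan"]}

```bash
ls; mkdir -p pics
python3 - <<'E'
from rig import sensors,get_image
import cv2,json
s=sensors.observe();print(s)
for n in("top","scene"):
    d=get_image(n);print(n,d["fx"],d["fy"],d["cx"],d["cy"],d["T"],[k for k in d])
    cv2.imwrite(f"pics/{n}0.png",cv2.resize(d["img"][:,:,::-1],None,fx=1.5625,fy=1.5625,interpolation=cv2.INTER_CUBIC))
E
```

```text
pics
{'time_s': 0.0, 'q': array([ 5.49297973e+01,  2.18399123e+01,  7.43851484e+01, -2.24956570e-03,
        8.38585961e+01, -1.23351928e+01]), 'qvel': array([ 0.0955139 , -0.07271125,  0.0600431 , -0.06212883, -0.00137609,
       -0.01071424]), 'joint_efforts': array([ 2.63804059e-04, -4.48440635e+01, -2.31285936e+01, -1.10766148e-04,
        4.53890490e-03,  2.67489028e-06]), 'position': array([0.2124076 , 0.50704131, 0.25571954]), 'tool_rot': array([[-8.06985638e-04,  3.86465196e-01,  9.22303638e-01],
       [-1.21743479e-03,  9.22302875e-01, -3.86465942e-01],
       [-9.99998933e-01, -1.43471700e-03, -2.73789000e-04]]), 'ft_force': array([ 1.22340666, -0.79178256, -0.05414279]), 'wrist_torque': array([ 0.03429142, -0.02737484,  0.01284393]), 'grip_width': 0.08511170850057705}
top 396.2339354334032 396.2339354334032 254.87957089316805 186.6191729207446 [[-0.00356246  0.9965194  -0.08328502  0.39781771]
 [-0.99985928 -0.00218429  0.01663284  0.00222538]
 [ 0.01639303  0.08333255  0.99638695  1.23149663]
 [ 0.          0.          0.          1.        ]] ['img', 'fx', 'fy', 'cx', 'cy', 'T']
scene 405.01163325373363 405.01163325373363 265.3125593773771 198.2726117514562 [[ 0.4773634  -0.44799723  0.75592504  1.54526155]
 [ 0.87841064  0.26559822 -0.39730635 -0.57019981]
 [-0.0227802   0.85367211  0.5203124   0.7738569 ]
 [ 0.          0.          0.          1.        ]] ['img', 'fx', 'fy', 'cx', 'cy', 'T']
```

View pics/top0.png

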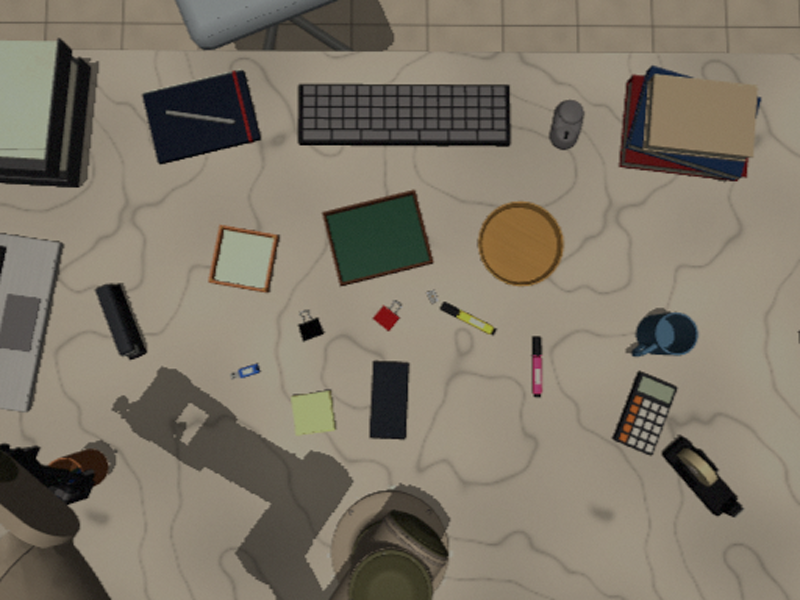

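View pics/scene0.png

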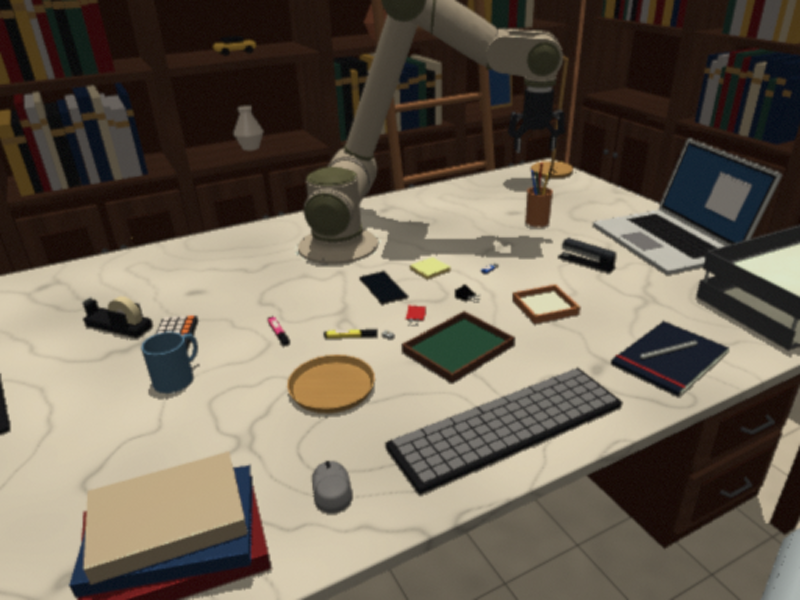

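The overview shows all five pieces, the three trays, and the mug and stapler at the sides. I'll enlarge the working area of the top view.

```bash
cat > h.py <<'E'
import numpy as np
from rig import sensors,get_image
def px2w(d,u,v,z):
    T=d["T"];r=T[:3,:3]@np.array([(u-d["cx"])/d["fx"],-(v-d["cy"])/d["fy"],-1.]);o=T[:3,3]
    return o+r*(z-o[2])/r[2]
E
python3 - <<'E'
from h import *
import cv2
d=get_image("top");i=d["img"][:,:,::-1]
cv2.imwrite("pics/a.png",cv2.resize(i[185:270,140:240],None,fx=7,fy=7,interpolation=cv2.INTER_CUBIC))
cv2.imwrite("pics/b.png",cv2.resize(i[185:260,240:355],None,fx=6.5,fy=6.5,interpolation=cv2.INTER_CUBIC))
cv2.imwrite("pics/c.png",cv2.resize(i[115:195,125:370],None,fx=3.2,fy=3.2,interpolation=cv2.INTER_CUBIC))
E
```

```text
(no output)
```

View pics/a.png

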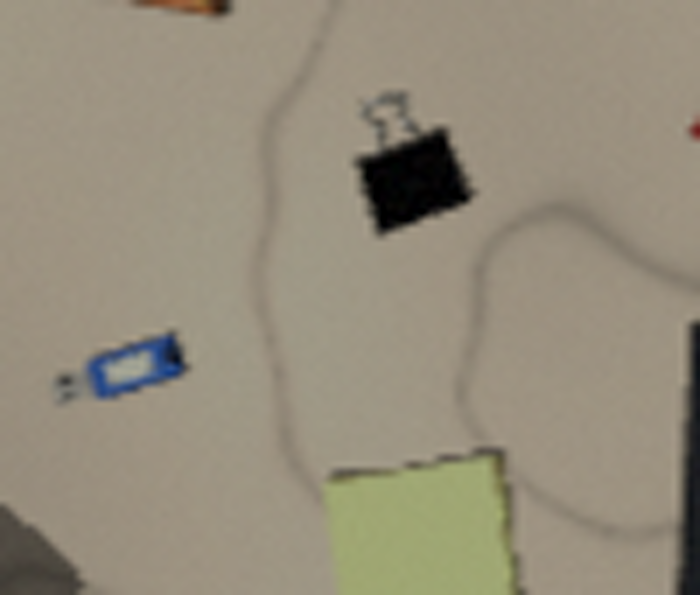

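View pics/b.png

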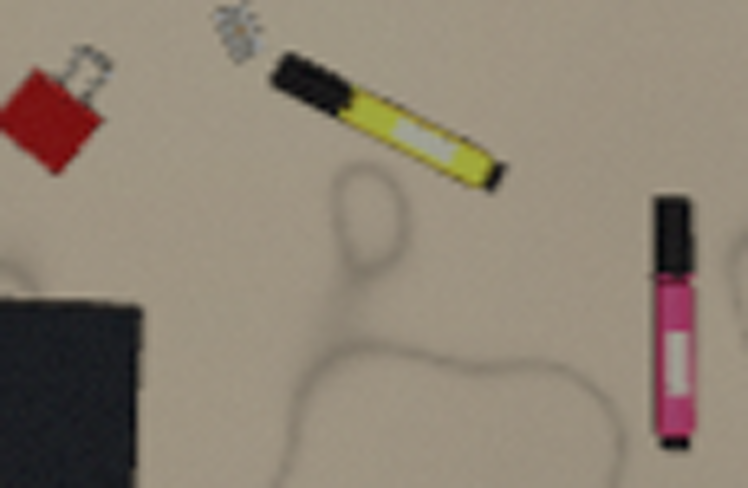

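View pics/c.png

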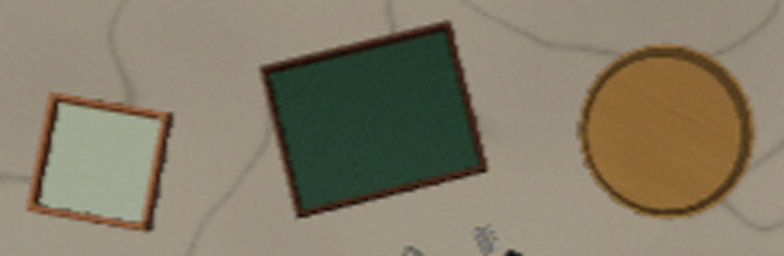

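Crop a shows the memory stick with its plug tip at (55,390) and case end at (184,352). The black clip's jaw corners are (357,158) and (447,130), and its spine corners (473,193) and (380,233). Crop b shows:
- **Red clip:** jaws (37,68) and (103,122), spine (57,175) and (-5,118).
- **Yellow pen:** (281,67) to (500,178), cap first.
- **Pink pen:** (673,197) to (676,448).

Crop c gives the tray corners.

Run:
```python
from h import *
np.set_printoptions(precision=4,suppress=True)
d=get_image("top")
def P(c,x,y,z):
    u0,v0,s={'a':(140,185,7),'b':(240,185,6.5),'c':(125,115,3.2)}[c]
    return px2w(d,u0+(x+.5)/s-.5,v0+(y+.5)/s-.5,z)[:2]
def ang(v): return np.degrees(np.arctan2(v[1],v[0]))
for n,c,A,B,z in(("stick",'a',(55,390),(184,352),.008),("yel",'b',(281,67),(500,178),.01),("pink",'b',(673,197),(676,448),.01)):
    a=P(c,*A,z);b=P(c,*B,z);print(n,(a+b)/2,"len",np.linalg.norm(a-b),"yaw",ang(a-b))
for n,c,J,S in(("black",'a',((357,158),(447,130)),((473,193),(380,233))),("red",'b',((37,68),(103,122)),((57,175),(-5,118)))):
    j=[P(c,*p,.007) for p in J];s=[P(c,*p,.017) for p in S]
    jm=sum(j)/2;sm=sum(s)/2;v=jm-sm;L=np.linalg.norm(v);w=j[1]-j[0]
    print(n,"org",sm+v/L*.012,jm-v/L*.02,"L",L,"w",np.linalg.norm(w),np.linalg.norm(s[0]-s[1]),"yaw",ang(v),ang(w)-90,ang(w)+90)
for n,Q in(("leather",((50,93),(172,113),(150,230),(28,208))),("pen",((262,68),(448,22),(487,170),(298,215)))):
    q=np.array([P('c',*p,.022) for p in Q]);e=np.roll(q,-1,0)-q
    print(n,q.mean(0),"sides",np.linalg.norm(e,axis=1),[round(ang(x),1) for x in e])
a=P('c',580,130,.02);b=P('c',753,130,.02);e=P('c',666,44,.02);f=P('c',666,217,.02);print("dish",(a+b)/2,(e+f)/2,np.linalg.norm(a-b),np.linalg.norm(e-f))
```

```text
stick [0.3446 0.2824] len 0.05808660854106059 yaw 106.2136502803489
yel [ 0.4476 -0.1562] len 0.11637847720511106 yaw 62.88502001452523
pink [ 0.3528 -0.2897] len 0.11795200545365829 yaw -0.5824460116376934
black org [0.424  0.1526] [0.4247 0.1529] L 0.03281770593005505 w 0.04127768751404501 0.04385106891030528 yaw 21.83950214073006 -162.79945683182558 17.200543168174406
red org [0.4456 0.0091] [0.4459 0.0088] L 0.03234396276652075 w 0.04058944087330876 0.03968245623684092 yaw -40.10999826524576 -219.46743771504435 -39.467437715044355
leather [0.5664 0.2851] sides [0.1188 0.1146 0.1182 0.1126] [np.float64(-99.5), np.float64(170.2), np.float64(79.6), np.float64(-9.5)]
pen [0.6073 0.0229] sides [0.1856 0.1494 0.1864 0.147 ] [np.float64(-75.9), np.float64(-165.8), np.float64(103.4), np.float64(13.9)]
dish [ 0.596  -0.2604] [ 0.596  -0.2598] 0.16812022045340552 0.1692764409530796
```

Measured sizes agree with those given (stick 58, pens 116–118, clip about 41 × 33, trays within 4 mm). Next I'll work out the chain of transfers at hover height.

```bash
cat > plan.py <<'E'
from h import *
from scipy.spatial.transform import Rotation as Rt
H=.10
W=[("stick",.3457,.2786,16),("leather",.5657,.2812,-10),("black",.4243,.1527,-71),("dishB",.5997,-.2393,-10),("red",.4457,.009,50),("dishR",.5923,-.2807,-10),
("yel",.4476,-.1562,-27),("trayY",.6364,.0302,14),("pink",.3528,-.2897,89.4),("trayP",.578,.0156,14)]
def M(yaw):
    a=np.radians(yaw);y=np.array([np.cos(a),np.sin(a),0]);x=np.array([0,0,-1.]);return np.c_[x,y,np.cross(x,y)]
def row(p,R,q,S): return np.round(np.r_[R.T@(np.array(q)-p)/.025,np.degrees(Rt.from_matrix(R.T@S).as_rotvec())/6],2).tolist()
def now(): s=sensors.observe();return s["position"],s["tool_rot"]
E
python3 - <<'E'
from plan import *
p,R=now()
for n,x,y,a in W:
    q=np.array([x,y,H]);print(n,row(p,R,q,M(a)),"deg/dist",np.linalg.norm(q-p).round(2));p,R=q,M(a)
E
```

```text
stick [6.24, -6.37, 8.45, 8.54, 0.0, 0.01] deg/dist 0.31
leather [0.0, 8.49, 2.33, 4.33, 0.0, 0.0] deg/dist 0.22
black [0.0, -4.68, 6.04, 10.17, 0.0, 0.0] deg/dist 0.19
dishB [0.0, 17.11, -1.53, -10.17, 0.0, 0.0] deg/dist 0.43
red [0.0, -7.79, -8.71, -10.0, 0.0, 0.0] deg/dist 0.29
dishR [0.0, -5.11, 11.94, 10.0, 0.0, 0.0] deg/dist 0.32
yel [0.0, -6.56, -3.9, 2.83, 0.0, 0.0] deg/dist 0.19
trayY [0.0, 3.34, -10.07, -6.83, 0.0, 0.0] deg/dist 0.27
pink [0.0, -14.1, 9.67, -12.57, 0.0, 0.0] deg/dist 0.43
trayP [0.0, 12.31, 8.88, 12.57, 0.0, 0.0] deg/dist 0.38
```

Call:
arm_command(plan=[[[0,-6.37,8.45,8.54,0,0.01],[0,-6.37,8.45,8.54,0,0.01],[0,-6.37,8.45,8.54,0,0.01],[0,-6.37,8.45,8.54,0,0.01],[0,-6.37,8.45,8.54,0,0.01],[0,-6.37,8.45,8.54,0,0.01],[6.24,-6.37,8.45,8.54,0,0.01],[6.24,-6.37,8.45,8.54,0,0.01],[6.24,-6.37,8.45,8.54,0,0.01],[6.24,-6.37,8.45,8.54,0,0.01]]], jaw=0.5, newtons=25)

```text
time_s: 1.2
position: [0.3436, 0.2776, 0.0965]
tool_rot: [[-0.008, 0.961, 0.276], [-0.003, 0.276, -0.961], [-1.0, -0.009, 0.001]]
ft_force: [-0.6, 0.1, 0.6]
grip_width: 0.0425
```

Call:
arm_command(plan=[[[0,0,0,0,0,0],[0,0,0,0,0,0],[0.5,0,0,0,0,0],[1,0,0,0,0,0],[1.5,0,0,0,0,0],[2,0,0,0,0,0],[2.4,0,0,0,0,0],[2.6,0,0,0,0,0],[2.6,0,0,0,0,0],[2.6,0,0,0,0,0]]])

```text
time_s: 2.2
position: [0.3462, 0.279, 0.0359]
tool_rot: [[0.002, 0.961, 0.276], [0.001, 0.276, -0.961], [-1.0, 0.002, -0.001]]
ft_force: [0.3, 0.0, 0.8]
grip_width: 0.0427
```

Run:
```python
from plan import *
import cv2
s=sensors.observe();print(s["position"],s["tool_rot"],s["ft_force"])
a=get_image("scene");i=a["img"][:,:,::-1]
j=get_image("top")["img"][:,:,::-1]
A=cv2.resize(i[120:200,270:370],None,fx=4,fy=4,interpolation=cv2.INTER_CUBIC)
B=cv2.resize(j[190:270,130:230],None,fx=4,fy=4,interpolation=cv2.INTER_CUBIC)
cv2.imwrite("pics/d.png",np.hstack([A,B]))
```

```text
[0.34624689 0.27898    0.03592679] [[ 1.79147688e-03  9.61116741e-01  2.76136560e-01]
 [ 1.13613393e-03  2.76134869e-01 -9.61118225e-01]
 [-9.99997750e-01  2.03554919e-03 -5.97268110e-04]] [0.32687532 0.04994962 0.79465648]
```

View pics/d.png

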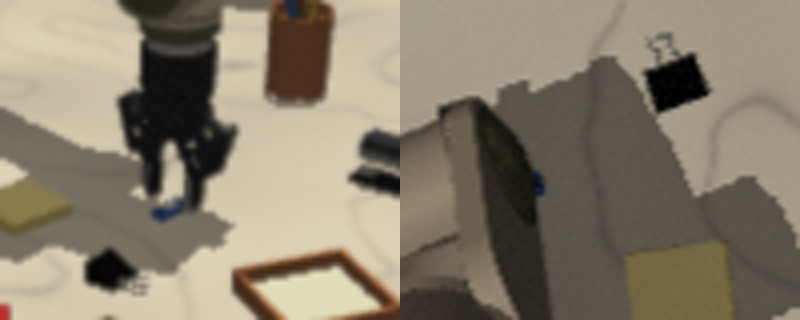

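The stick lies between the two fingers. I'll go 8 mm lower and close.

Call:
arm_command(plan=[[[0.15,0,0,0,0,0],[0.3,0,0,0,0,0],[0.32,0,0,0,0,0],[0.32,0,0,0,0,0],[0.32,0,0,0,0,0]]])

```text
time_s: 2.8
position: [0.3459, 0.2788, 0.0273]
tool_rot: [[0.001, 0.961, 0.276], [0.001, 0.276, -0.961], [-1.0, 0.001, -0.0]]
ft_force: [-0.2, 0.6, 0.8]
grip_width: 0.0427
```

Call:
arm_command(plan=[[[0,0,0,0,0,0],[0,0,0,0,0,0],[0,0,0,0,0,0],[0,0,0,0,0,0],[0,0,0,0,0,0],[0,0,0,0,0,0],[0,0,0,0,0,0],[0,0,0,0,0,0]]], jaw=1)

```text
time_s: 3.6
position: [0.3459, 0.2788, 0.0275]
tool_rot: [[0.001, 0.961, 0.276], [0.001, 0.276, -0.961], [-1.0, 0.001, -0.0]]
ft_force: [-1.1, -0.1, 5.7]
grip_width: 0.0183
```

Call:
arm_command(plan=[[[-0.4,0,0,0,0,0],[-1,0,0,0,0,0],[-1.7,0,0,0,0,0],[-2.4,0,0,0,0,0],[-2.92,0,0,0,0,0],[-2.92,0,0,0,0,0],[-2.92,0,0,0,0,0]]])

```text
time_s: 4.3
position: [0.3457, 0.2787, 0.1003]
tool_rot: [[0.001, 0.961, 0.276], [0.001, 0.276, -0.961], [-1.0, 0.001, -0.0]]
ft_force: [-0.2, 0.2, -0.5]
grip_width: 0.018
```

Call:
arm_command(plan=[[[0,2,0.6,1,0,0],[0,4,1.1,2,0,0],[0,6,1.65,3,0,0],[0,7.5,2.06,3.8,0,0],[0,8.49,2.33,4.33,0,0],[0,8.49,2.33,4.33,0,0],[0,8.49,2.33,4.33,0,0],[0,8.49,2.33,4.33,0,0]]])

```text
time_s: 5.1
position: [0.5646, 0.2814, 0.0999]
tool_rot: [[-0.001, 0.985, -0.172], [0.0, -0.172, -0.985], [-1.0, -0.001, 0.0]]
ft_force: [-0.6, 0.4, -0.1]
grip_width: 0.0179
```

Call:
arm_command(plan=[[[0.5,0,0,0,0,0],[1,0,0,0,0,0],[1.5,0,0,0,0,0],[2,0,0,0,0,0],[2.4,0,0,0,0,0],[2.6,0,0,0,0,0],[2.66,0,0,0,0,0],[2.68,0,0,0,0,0],[2.68,0,0,0,0,0],[2.68,0,0,0,0,0]]])

```text
time_s: 6.1
position: [0.5662, 0.2814, 0.034]
tool_rot: [[0.002, 0.985, -0.173], [0.001, -0.173, -0.985], [-1.0, 0.001, -0.001]]
ft_force: [0.3, 0.4, 0.3]
grip_width: 0.0178
```

Call:
arm_command(plan=[[[0,0,0,0,0,0],[0,0,0,0,0,0],[0,0,0,0,0,0],[0,0,0,0,0,0],[0,0,0,0,0,0]]], jaw=0.55)

```text
time_s: 6.6
position: [0.566, 0.2814, 0.0335]
tool_rot: [[0.001, 0.985, -0.173], [0.001, -0.173, -0.985], [-1.0, 0.001, -0.001]]
ft_force: [0.3, -0.4, 0.8]
grip_width: 0.0383
```

Call:
arm_command(plan=[[[-0.4,0,0,0,0,0],[-1,0,0,0,0,0],[-1.7,0,0,0,0,0],[-2.4,0,0,0,0,0],[-2.68,0,0,0,0,0],[-2.68,0,0,0,0,0],[-2.68,0,0,0,0,0]]])

```text
time_s: 7.3
position: [0.5656, 0.2812, 0.1]
tool_rot: [[-0.0, 0.985, -0.173], [0.0, -0.173, -0.985], [-1.0, -0.0, -0.0]]
ft_force: [0.6, 0.4, -0.6]
grip_width: 0.0386
```

Call:
arm_command(plan=[[[0,-2,2.6,2,0,0],[0,-3.5,4.5,4,0,0],[0,-4.68,6.04,6,0,0],[0,-4.68,6.04,8,0,0],[0,-4.68,6.04,9.5,0,0],[0,-4.68,6.04,10.17,0,0],[0,-4.68,6.04,10.17,0,0],[0,-4.68,6.04,10.17,0,0],[0,-4.68,6.04,10.17,0,0],[0,-4.68,6.04,10.17,0,0]]], jaw=0.1)

```text
time_s: 8.3
position: [0.4244, 0.1529, 0.1]
tool_rot: [[0.0, 0.329, -0.944], [0.001, -0.944, -0.329], [-1.0, -0.001, -0.0]]
ft_force: [0.3, 0.4, -0.2]
grip_width: 0.0772
```

Run:
```python
from plan import *
import cv2
p,R=now();print(p,row(p,R,[.4243,.1527,.1],M(-71)))
i=get_image("scene")["img"][:,:,::-1]
j=get_image("top")["img"][:,:,::-1]
A=cv2.resize(i[140:220,280:380],None,fx=4,fy=4,interpolation=cv2.INTER_CUBIC)
B=cv2.resize(j[135:215,130:230],None,fx=4,fy=4,interpolation=cv2.INTER_CUBIC)
cv2.imwrite("pics/e.png",np.hstack([A,B]))
```

```text
[0.42444543 0.15287562 0.10001841] [0.0, 0.0, 0.01, 0.03, -0.0, 0.01]
```

View pics/e.png

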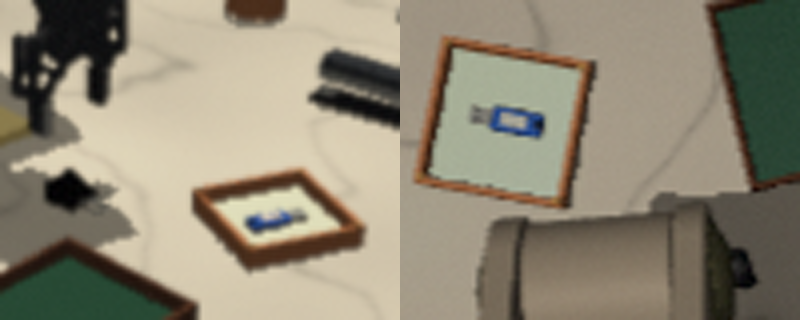

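The stick lies flat, centred in the leather tray. Next is the black clip.

Call:
arm_command(plan=[[[0.5,0,0,0,0,0],[1,0,0,0,0,0],[1.5,0,0,0,0,0],[2,0,0,0,0,0],[2.4,0,0,0,0,0],[2.7,0,0,0,0,0],[2.84,0,0,0,0,0],[2.88,0,0,0,0,0],[2.88,0,0,0,0,0],[2.88,0,0,0,0,0]]], jaw=0.2)

```text
time_s: 9.4
position: [0.4248, 0.1529, 0.0286]
tool_rot: [[0.001, 0.326, -0.945], [0.001, -0.945, -0.326], [-1.0, -0.0, -0.002]]
ft_force: [0.3, -0.5, 0.0]
grip_width: 0.068
```

Call:
arm_command(plan=[[[0,0,0,0,0,0],[0,0,0,0,0,0],[0,0,0,0,0,0],[0,0,0,0,0,0],[0,0,0,0,0,0],[0,0,0,0,0,0],[0,0,0,0,0,0],[0,0,0,0,0,0]]], jaw=1)

```text
time_s: 10.2
position: [0.4247, 0.1529, 0.0287]
tool_rot: [[0.001, 0.326, -0.945], [0.001, -0.945, -0.326], [-1.0, -0.0, -0.002]]
ft_force: [-0.5, -0.2, 5.2]
grip_width: 0.0399
```

Call:
arm_command(plan=[[[-0.4,0,0,0,0,0],[-1,0,0,0,0,0],[-1.7,0,0,0,0,0],[-2.4,0,0,0,0,0],[-2.88,0,0,0,0,0],[-2.88,0,0,0,0,0],[-2.88,0,0,0,0,0]]])

```text
time_s: 10.9
position: [0.4245, 0.1528, 0.1004]
tool_rot: [[0.001, 0.326, -0.945], [0.001, -0.945, -0.326], [-1.0, -0.0, -0.001]]
ft_force: [-0.2, -0.6, -0.7]
grip_width: 0.0403
```

Call:
arm_command(plan=[[[0,1.5,-0.13,-0.9,0,0],[0,3.5,-0.3,-2,0,0],[0,5.5,-0.5,-3.2,0,0],[0,7.5,-0.7,-4.4,0,0],[0,9.5,-0.85,-5.6,0,0],[0,11.5,-1,-6.8,0,0],[0,13.5,-1.2,-8,0,0],[0,15.2,-1.36,-9.1,0,0],[0,16.5,-1.47,-9.8,0,0],[0,17.11,-1.53,-10.17,0,0]]])

```text
time_s: 11.9
position: [0.6004, -0.2419, 0.0986]
tool_rot: [[-0.0, 0.985, -0.173], [0.001, -0.173, -0.985], [-1.0, -0.001, -0.001]]
ft_force: [-0.2, 0.7, -0.6]
grip_width: 0.0404
```

Call:
arm_command(plan=[[[0,0,0,0,0,0],[0,0,0,0,0,0],[0,0,0,0,0,0]]])

```text
time_s: 12.2
position: [0.5997, -0.2379, 0.0998]
tool_rot: [[-0.0, 0.985, -0.173], [0.002, -0.173, -0.985], [-1.0, -0.001, -0.001]]
ft_force: [-0.7, 0.8, -0.9]
grip_width: 0.0399
```

Run:
```python
from plan import *
p,R=now();print(p,row(p,R,[.5997,-.2393,.1],M(-10)),sensors.observe()["grip_width"])
```

```text
[ 0.59974894 -0.23786302  0.09978937] [-0.01, 0.01, 0.06, 0.01, -0.01, 0.01] 0.039928809946691866
```

Call:
arm_command(plan=[[[0.5,0,0,0,0,0],[1,0,0,0,0,0],[1.5,0,0,0,0,0],[2,0,0,0,0,0],[2.4,0,0,0,0,0],[2.56,0,0,0,0,0],[2.62,0,0,0,0,0],[2.64,0,0,0,0,0],[2.64,0,0,0,0,0],[2.64,0,0,0,0,0]]])

```text
time_s: 13.2
position: [0.6004, -0.2391, 0.0347]
tool_rot: [[0.001, 0.985, -0.173], [0.0, -0.173, -0.985], [-1.0, 0.001, -0.0]]
ft_force: [-0.1, 0.5, -0.1]
grip_width: 0.0399
```

Call:
arm_command(plan=[[[0,0,0,0,0,0],[0,0,0,0,0,0],[0,0,0,0,0,0],[0,0,0,0,0,0],[0,0,0,0,0,0]]], jaw=0.3)

```text
time_s: 13.7
position: [0.6002, -0.239, 0.0342]
tool_rot: [[0.001, 0.985, -0.173], [0.001, -0.173, -0.985], [-1.0, 0.001, -0.001]]
ft_force: [0.4, 0.3, -0.3]
grip_width: 0.0602
```

Call:
arm_command(plan=[[[-0.4,0,0,0,0,0],[-1,0,0,0,0,0],[-1.7,0,0,0,0,0],[-2.4,0,0,0,0,0],[-2.64,0,0,0,0,0],[-2.64,0,0,0,0,0],[-2.64,0,0,0,0,0]]])

```text
time_s: 14.4
position: [0.5999, -0.2389, 0.0996]
tool_rot: [[-0.0, 0.985, -0.173], [0.001, -0.173, -0.985], [-1.0, -0.0, -0.001]]
ft_force: [-0.1, -0.3, -0.2]
grip_width: 0.06
```

Call:
arm_command(plan=[[[0,-1.4,-1.5,-1.4,0,0],[0,-2.8,-3,-2.8,0,0],[0,-4.2,-4.5,-4.2,0,0],[0,-5.5,-6,-5.6,0,0],[0,-6.8,-7.6,-7,0,0],[0,-7.79,-8.71,-8.4,0,0],[0,-7.79,-8.71,-9.6,0,0],[0,-7.79,-8.71,-10,0,0],[0,-7.79,-8.71,-10,0,0],[0,-7.79,-8.71,-10,0,0]]], jaw=0.2)

```text
time_s: 15.4
position: [0.4459, 0.009, 0.0998]
tool_rot: [[-0.0, 0.643, 0.766], [0.001, 0.766, -0.643], [-1.0, 0.001, -0.001]]
ft_force: [0.1, -0.2, -0.1]
grip_width: 0.0679
```

Run:
```python
from plan import *
import cv2
p,R=now();print(p,row(p,R,[.4457,.009,.1],M(50)))
i=get_image("scene")["img"][:,:,::-1]
j=get_image("top")["img"][:,:,::-1]
A=cv2.resize(i[200:280,170:270],None,fx=4,fy=4,interpolation=cv2.INTER_CUBIC)
B=cv2.resize(j[120:200,290:390],None,fx=4,fy=4,interpolation=cv2.INTER_CUBIC)
cv2.imwrite("pics/f.png",np.hstack([A,B]))
```

```text
[0.44585524 0.00901071 0.0997967 ] [-0.01, -0.0, -0.0, -0.01, -0.01, -0.01]
```

View pics/f.png

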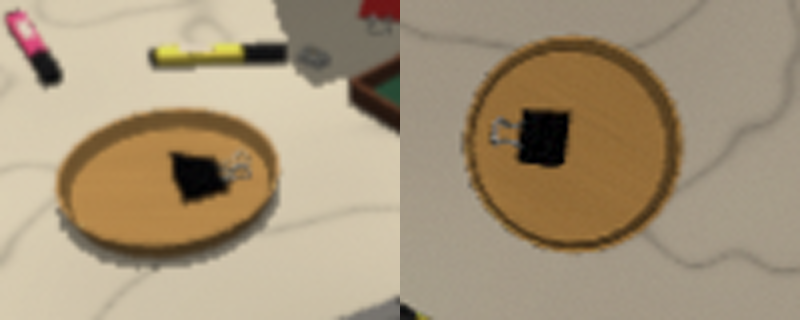

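The black clip lies flat in the left half of the dish. Next is the red clip.

Call:
arm_command(plan=[[[0.5,0,0,0,0,0],[1,0,0,0,0,0],[1.5,0,0,0,0,0],[2,0,0,0,0,0],[2.4,0,0,0,0,0],[2.7,0,0,0,0,0],[2.84,0,0,0,0,0],[2.88,0,0,0,0,0],[2.88,0,0,0,0,0],[2.88,0,0,0,0,0]]])

```text
time_s: 16.5
position: [0.4462, 0.0091, 0.0285]
tool_rot: [[0.001, 0.642, 0.767], [0.001, 0.767, -0.642], [-1.0, 0.001, 0.001]]
ft_force: [-0.1, 0.3, -0.0]
grip_width: 0.0683
```

Call:
arm_command(plan=[[[0,0,0,0,0,0],[0,0,0,0,0,0],[0,0,0,0,0,0],[0,0,0,0,0,0],[0,0,0,0,0,0],[0,0,0,0,0,0],[0,0,0,0,0,0],[0,0,0,0,0,0]]], jaw=1)

```text
time_s: 17.3
position: [0.4461, 0.0091, 0.0286]
tool_rot: [[0.001, 0.642, 0.767], [0.001, 0.767, -0.642], [-1.0, 0.001, 0.001]]
ft_force: [-1.3, 1.1, 7.2]
grip_width: 0.0402
```

Call:
arm_command(plan=[[[-0.4,0,0,0,0,0],[-1,0,0,0,0,0],[-1.7,0,0,0,0,0],[-2.4,0,0,0,0,0],[-2.88,0,0,0,0,0],[-2.88,0,0,0,0,0],[-2.88,0,0,0,0,0]]])

```text
time_s: 18.0
position: [0.4459, 0.0091, 0.1003]
tool_rot: [[0.001, 0.642, 0.767], [0.001, 0.767, -0.642], [-1.0, 0.001, 0.0]]
ft_force: [1.0, 0.2, 0.3]
grip_width: 0.0401
```

Call:
arm_command(plan=[[[0,-0.7,1.5,1.2,0,0],[0,-1.4,3.2,2.5,0,0],[0,-2.1,4.9,3.9,0,0],[0,-2.8,6.6,5.3,0,0],[0,-3.5,8.2,6.7,0,0],[0,-4.2,9.8,8,0,0],[0,-4.8,11.2,9.2,0,0],[0,-5.11,11.94,10,0,0],[0,-5.11,11.94,10,0,0],[0,-5.11,11.94,10,0,0]]])

```text
time_s: 19.0
position: [0.5922, -0.28, 0.0988]
tool_rot: [[-0.001, 0.985, -0.172], [0.002, -0.172, -0.985], [-1.0, -0.002, -0.002]]
ft_force: [0.5, -0.8, 0.5]
grip_width: 0.0402
```

Call:
arm_command(plan=[[[0,0,0,0,0,0],[0,0,0,0,0,0],[0.5,0,0,0,0,0],[1,0,0,0,0,0],[1.5,0,0,0,0,0],[2,0,0,0,0,0],[2.4,0,0,0,0,0],[2.56,0,0,0,0,0],[2.62,0,0,0,0,0],[2.64,0,0,0,0,0]]])

```text
time_s: 20.0
position: [0.593, -0.2806, 0.0343]
tool_rot: [[0.001, 0.985, -0.173], [0.0, -0.173, -0.985], [-1.0, 0.001, -0.001]]
ft_force: [-0.5, 0.2, -1.5]
grip_width: 0.0399
```

Call:
arm_command(plan=[[[0,0,0,0,0,0],[0,0,0,0,0,0],[0,0,0,0,0,0]]])

```text
time_s: 20.3
position: [0.5929, -0.2806, 0.0345]
tool_rot: [[0.001, 0.985, -0.173], [0.0, -0.173, -0.985], [-1.0, 0.001, -0.001]]
ft_force: [-0.1, 0.3, -0.9]
grip_width: 0.0399
```

Call:
arm_command(plan=[[[0,0,0,0,0,0],[0,0,0,0,0,0],[0,0,0,0,0,0],[0,0,0,0,0,0],[0,0,0,0,0,0]]], jaw=0.3)

```text
time_s: 20.8
position: [0.5929, -0.2805, 0.0341]
tool_rot: [[0.001, 0.985, -0.173], [0.001, -0.173, -0.985], [-1.0, 0.001, -0.001]]
ft_force: [-0.1, 0.6, 0.6]
grip_width: 0.0599
```

Call:
arm_command(plan=[[[-0.4,0,0,0,0,0],[-1,0,0,0,0,0],[-1.7,0,0,0,0,0],[-2.4,0,0,0,0,0],[-2.64,0,0,0,0,0],[-2.64,0,0,0,0,0],[-2.64,0,0,0,0,0]]])

```text
time_s: 21.5
position: [0.5926, -0.2804, 0.0998]
tool_rot: [[0.0, 0.985, -0.173], [0.001, -0.173, -0.985], [-1.0, 0.0, -0.001]]
ft_force: [0.3, 0.3, -0.2]
grip_width: 0.0597
```

Call:
arm_command(plan=[[[0,-1.5,-0.9,0.7,0,0],[0,-3,-1.8,1.4,0,0],[0,-4.5,-2.7,2.1,0,0],[0,-6,-3.6,2.7,0,0],[0,-6.56,-3.9,2.83,0,0],[0,-6.56,-3.9,2.83,0,0],[0,-6.56,-3.9,2.83,0,0],[0,-6.56,-3.9,2.83,0,0]]], jaw=0.5)

```text
time_s: 22.3
position: [0.449, -0.157, 0.0999]
tool_rot: [[0.001, 0.891, -0.453], [0.0, -0.453, -0.891], [-1.0, 0.001, -0.001]]
ft_force: [-0.3, -0.1, -0.1]
grip_width: 0.0425
```

Run:
```python
from plan import *
import cv2
p,R=now();print(p,row(p,R,[.4476,-.1562,.1],M(-27)))
i=get_image("scene")["img"][:,:,::-1]
j=get_image("top")["img"][:,:,::-1]
A=cv2.resize(i[190:270,170:270],None,fx=4,fy=4,interpolation=cv2.INTER_CUBIC)
B=cv2.resize(j[120:200,290:390],None,fx=4,fy=4,interpolation=cv2.INTER_CUBIC)
cv2.imwrite("pics/g.png",np.hstack([A,B]))
```

```text
[ 0.44902327 -0.15701529  0.0999119 ] [-0.0, -0.07, -0.0, 0.01, -0.01, -0.01]
```

View pics/g.png

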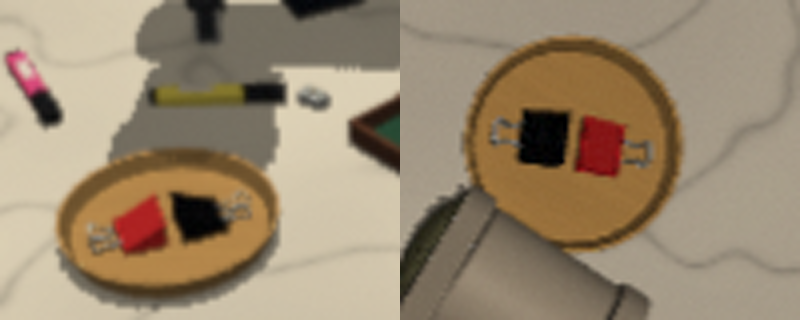

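Both clips lie flat in the dish, apart from each other. Next is the yellow pen.

Call:
arm_command(plan=[[[0.5,0,0,0,0,0],[1,0,0,0,0,0],[1.5,0,0,0,0,0],[2,0,0,0,0,0],[2.4,0,0,0,0,0],[2.7,0,0,0,0,0],[2.8,0,0,0,0,0],[2.8,0,0,0,0,0],[2.8,0,0,0,0,0],[2.8,0,0,0,0,0]]])

```text
time_s: 23.4
position: [0.4484, -0.1562, 0.0305]
tool_rot: [[0.002, 0.892, -0.453], [0.0, -0.453, -0.892], [-1.0, 0.001, -0.001]]
ft_force: [0.2, -0.1, 0.5]
grip_width: 0.0427
```

Call:
arm_command(plan=[[[0,0,0,0,0,0],[0,0,0,0,0,0],[0,0,0,0,0,0],[0,0,0,0,0,0],[0,0,0,0,0,0],[0,0,0,0,0,0],[0,0,0,0,0,0],[0,0,0,0,0,0]]], jaw=1)

```text
time_s: 24.2
position: [0.4483, -0.1562, 0.0304]
tool_rot: [[0.001, 0.892, -0.453], [0.0, -0.453, -0.892], [-1.0, 0.001, -0.001]]
ft_force: [-0.8, 1.3, 4.9]
grip_width: 0.0174
```

Call:
arm_command(plan=[[[-0.4,0,0,0,0,0],[-1,0,0,0,0,0],[-1.7,0,0,0,0,0],[-2.4,0,0,0,0,0],[-2.8,0,0,0,0,0],[-2.8,0,0,0,0,0],[-2.8,0,0,0,0,0]]])

```text
time_s: 24.9
position: [0.4479, -0.1561, 0.0998]
tool_rot: [[0.0, 0.891, -0.453], [0.001, -0.453, -0.891], [-1.0, -0.0, -0.001]]
ft_force: [-0.8, -0.7, -0.4]
grip_width: 0.017
```

Call:
arm_command(plan=[[[0,0.5,-1.5,-1,0,0],[0,1,-3,-2,0,0],[0,1.5,-4.5,-3,0,0],[0,2,-6,-4.1,0,0],[0,2.5,-7.5,-5.1,0,0],[0,3,-9,-6.1,0,0],[0,3.34,-10.07,-6.83,0,0],[0,3.34,-10.07,-6.83,0,0],[0,3.34,-10.07,-6.83,0,0],[0,3.34,-10.07,-6.83,0,0]]])

```text
time_s: 25.9
position: [0.6358, 0.0298, 0.0997]
tool_rot: [[-0.001, 0.97, 0.241], [0.001, 0.241, -0.97], [-1.0, -0.001, -0.001]]
ft_force: [0.2, -0.0, 0.3]
grip_width: 0.0173
```

Call:
arm_command(plan=[[[0,0,0,0,0,0],[0,0,0,0,0,0],[0.5,0,0,0,0,0],[1,0,0,0,0,0],[1.5,0,0,0,0,0],[2,0,0,0,0,0],[2.4,0,0,0,0,0],[2.5,0,0,0,0,0],[2.56,0,0,0,0,0],[2.58,0,0,0,0,0]]])

```text
time_s: 26.9
position: [0.6369, 0.0305, 0.0361]
tool_rot: [[0.001, 0.97, 0.243], [0.001, 0.243, -0.97], [-1.0, 0.002, -0.0]]
ft_force: [-1.2, -0.5, -0.4]
grip_width: 0.0169
```

Call:
arm_command(plan=[[[0,0,0,0,0,0],[0,0,0,0,0,0],[0,0,0,0,0,0]]])

```text
time_s: 27.2
position: [0.6367, 0.0305, 0.0362]
tool_rot: [[0.001, 0.97, 0.243], [0.001, 0.243, -0.97], [-1.0, 0.001, -0.0]]
ft_force: [-0.4, 0.2, -0.8]
grip_width: 0.0171
```

Call:
arm_command(plan=[[[0,0,0,0,0,0],[0,0,0,0,0,0],[0,0,0,0,0,0],[0,0,0,0,0,0],[0,0,0,0,0,0]]], jaw=0.62)

```text
time_s: 27.7
position: [0.6366, 0.0305, 0.0359]
tool_rot: [[0.001, 0.97, 0.243], [0.001, 0.243, -0.97], [-1.0, 0.001, -0.0]]
ft_force: [-0.4, -0.0, -0.6]
grip_width: 0.0321
```

Call:
arm_command(plan=[[[-0.4,0,0,0,0,0],[-1,0,0,0,0,0],[-1.7,0,0,0,0,0],[-2.4,0,0,0,0,0],[-2.58,0,0,0,0,0],[-2.58,0,0,0,0,0],[-2.58,0,0,0,0,0]]])

```text
time_s: 28.4
position: [0.6362, 0.0305, 0.0997]
tool_rot: [[-0.0, 0.97, 0.243], [0.001, 0.243, -0.97], [-1.0, -0.0, -0.001]]
ft_force: [0.4, -0.0, 0.5]
grip_width: 0.0326
```

Call:
arm_command(plan=[[[0,-1.4,1,-1.3,0,0],[0,-2.8,2,-2.6,0,0],[0,-4.3,3,-3.9,0,0],[0,-5.8,4,-5.2,0,0],[0,-7.3,5,-6.5,0,0],[0,-8.8,6,-7.8,0,0],[0,-10.3,7,-9.1,0,0],[0,-11.8,8,-10.4,0,0],[0,-13.2,9,-11.7,0,0],[0,-14.1,9.67,-12.57,0,0]]], jaw=0.5)

```text
time_s: 29.4
position: [0.3516, -0.2907, 0.0994]
tool_rot: [[-0.0, 0.005, 1.0], [0.002, 1.0, -0.005], [-1.0, 0.002, -0.0]]
ft_force: [-0.4, -0.3, 0.4]
grip_width: 0.0425
```

Call:
arm_command(plan=[[[0,0,0,0,0,0],[0,0,0,0,0,0],[0,0,0,0,0,0]]])

```text
time_s: 29.7
position: [0.3535, -0.2888, 0.0996]
tool_rot: [[0.0, 0.01, 1.0], [0.002, 1.0, -0.01], [-1.0, 0.002, 0.0]]
ft_force: [-0.3, -0.6, -1.0]
grip_width: 0.0429
```

Run:
```python
from plan import *
import cv2
p,R=now();print(p,row(p,R,[.3528,-.2897,.1],M(89.4)))
i=get_image("scene")["img"][:,:,::-1]
j=get_image("top")["img"][:,:,::-1]
A=cv2.resize(i[185:265,240:340],None,fx=4,fy=4,interpolation=cv2.INTER_CUBIC)
B=cv2.resize(j[115:195,195:295],None,fx=4,fy=4,interpolation=cv2.INTER_CUBIC)
cv2.imwrite("pics/i.png",np.hstack([A,B]))
```

```text
[ 0.3535462  -0.28883137  0.09956967] [-0.02, -0.04, -0.03, 0.01, 0.0, -0.02]
```

View pics/i.png

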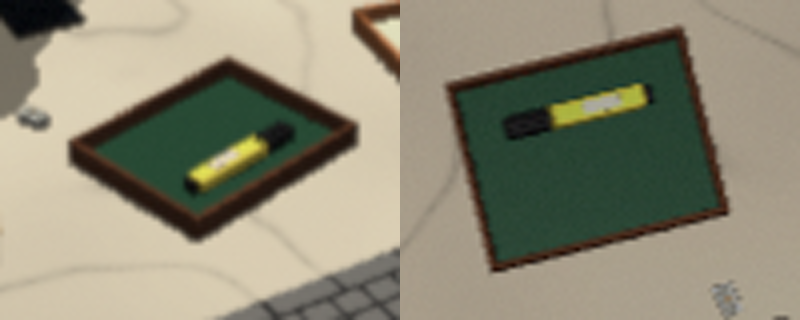

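The yellow pen lies flat in the far half of the pen tray. Next is the pink pen.

Call:
arm_command(plan=[[[0.5,0,0,0,0,0],[1,0,0,0,0,0],[1.5,0,0,0,0,0],[2,0,0,0,0,0],[2.4,0,0,0,0,0],[2.7,0,0,0,0,0],[2.8,0,0,0,0,0],[2.8,0,0,0,0,0],[2.8,0,0,0,0,0],[2.8,0,0,0,0,0]]])

```text
time_s: 30.8
position: [0.3535, -0.2897, 0.0303]
tool_rot: [[0.001, 0.009, 1.0], [-0.0, 1.0, -0.009], [-1.0, 0.0, 0.001]]
ft_force: [0.3, -1.1, 0.1]
grip_width: 0.0423
```

Call:
arm_command(plan=[[[0,0,0,0,0,0],[0,0,0,0,0,0],[0,0,0,0,0,0],[0,0,0,0,0,0],[0,0,0,0,0,0],[0,0,0,0,0,0],[0,0,0,0,0,0],[0,0,0,0,0,0]]], jaw=1)

```text
time_s: 31.6
position: [0.3534, -0.2897, 0.0303]
tool_rot: [[0.001, 0.009, 1.0], [0.0, 1.0, -0.009], [-1.0, 0.0, 0.001]]
ft_force: [-0.2, 0.8, 5.9]
grip_width: 0.0172
```

Call:
arm_command(plan=[[[-0.4,0,0,0,0,0],[-1,0,0,0,0,0],[-1.7,0,0,0,0,0],[-2.4,0,0,0,0,0],[-2.8,0,0,0,0,0],[-2.8,0,0,0,0,0],[-2.8,0,0,0,0,0]]])

```text
time_s: 32.3
position: [0.3532, -0.2895, 0.0997]
tool_rot: [[0.001, 0.009, 1.0], [0.001, 1.0, -0.009], [-1.0, 0.001, 0.001]]
ft_force: [-0.6, -0.1, -1.2]
grip_width: 0.0173
```

Call:
arm_command(plan=[[[0,1.2,0.9,1.2,0,0],[0,2.5,1.8,2.5,0,0],[0,3.8,2.7,3.8,0,0],[0,5.1,3.7,5.1,0,0],[0,6.4,4.6,6.4,0,0],[0,7.7,5.5,7.7,0,0],[0,9,6.5,9,0,0],[0,10.3,7.4,10.3,0,0],[0,11.6,8.3,11.6,0,0],[0,12.31,8.88,12.57,0,0]]])

```text
time_s: 33.3
position: [0.5788, 0.0186, 0.099]
tool_rot: [[-0.001, 0.971, 0.24], [0.001, 0.24, -0.971], [-1.0, -0.001, -0.001]]
ft_force: [0.1, -0.4, -0.2]
grip_width: 0.0177
```

Call:
arm_command(plan=[[[0,0,0,0,0,0],[0,0,0,0,0,0],[0,0,0,0,0,0]]])

```text
time_s: 33.6
position: [0.5775, 0.0153, 0.0997]
tool_rot: [[-0.001, 0.97, 0.243], [0.001, 0.243, -0.97], [-1.0, -0.001, -0.001]]
ft_force: [0.5, -1.4, -0.5]
grip_width: 0.0175
```

After setting it down I'll raise the arm and move it back 200 mm towards the base, for a clear view.

Call:
arm_command(plan=[[[0.5,0,0,0,0,0],[1,0,0,0,0,0],[1.5,0,0,0,0,0],[2,0,0,0,0,0],[2.4,0,0,0,0,0],[2.5,0,0,0,0,0],[2.56,0,0,0,0,0],[2.58,0,0,0,0,0],[2.58,0,0,0,0,0],[2.58,0,0,0,0,0]]])

```text
time_s: 34.6
position: [0.5784, 0.0161, 0.0362]
tool_rot: [[0.002, 0.97, 0.243], [0.001, 0.243, -0.97], [-1.0, 0.002, -0.0]]
ft_force: [-0.4, 0.9, -0.8]
grip_width: 0.017
```

Call:
arm_command(plan=[[[0,0,0,0,0,0],[0,0,0,0,0,0],[0,0,0,0,0,0],[0,0,0,0,0,0],[0,0,0,0,0,0]]], jaw=0.62)

```text
time_s: 35.1
position: [0.5782, 0.0161, 0.0358]
tool_rot: [[0.001, 0.97, 0.243], [0.001, 0.243, -0.97], [-1.0, 0.001, -0.0]]
ft_force: [0.8, -0.3, -0.2]
grip_width: 0.0323
```

Call:
arm_command(plan=[[[-0.4,0,0,0,0,0],[-1,0,0,0,0,0],[-1.7,0,0,0,0,0],[-2.4,0,0,0,0,0],[-3.4,0,0,0,0,0],[-4.5,0,0,0,0,0],[-6,0,0,0,0,0],[-6,0,0,0,0,0],[-6,0,0,0,0,0]]])

```text
time_s: 36.0
position: [0.5781, 0.016, 0.1868]
tool_rot: [[0.002, 0.97, 0.243], [0.0, 0.243, -0.97], [-1.0, 0.002, 0.0]]
ft_force: [-1.0, 0.2, -0.3]
grip_width: 0.0326
```

Call:
arm_command(plan=[[[0,-1.5,0,0,0,0],[0,-3,0,0,0,0],[0,-4.5,0,0,0,0],[0,-6,0,0,0,0],[0,-7.2,0,0,0,0],[0,-8,0,0,0,0],[0,-8,0,0,0,0],[0,-8,0,0,0,0],[0,-8,0,0,0,0]]])

```text
time_s: 36.9
position: [0.3848, -0.0325, 0.1854]
tool_rot: [[0.001, 0.97, 0.243], [0.001, 0.243, -0.97], [-1.0, 0.001, -0.001]]
ft_force: [0.8, 0.5, -0.1]
grip_width: 0.0324
```

Run:
```python
from plan import *
import cv2
s=sensors.observe();print(s["time_s"],s["position"],np.abs(s["qvel"]).max())
i=get_image("scene")["img"][:,:,::-1]
j=get_image("top")["img"][:,:,::-1]
A=cv2.resize(i[130:270,90:400],None,fx=2.5,fy=2.5,interpolation=cv2.INTER_CUBIC)
B=cv2.resize(j[120:230,60:450],None,fx=2,fy=2,interpolation=cv2.INTER_CUBIC)
B=cv2.copyMakeBorder(B,0,0,0,max(0,A.shape[1]-B.shape[1]),0)[:,:A.shape[1]]
cv2.imwrite("pics/j.png",np.vstack([A,B]))
```

```text
36.9 [ 0.38479436 -0.03251775  0.18539625] 0.2789769439243526
```

View pics/j.png

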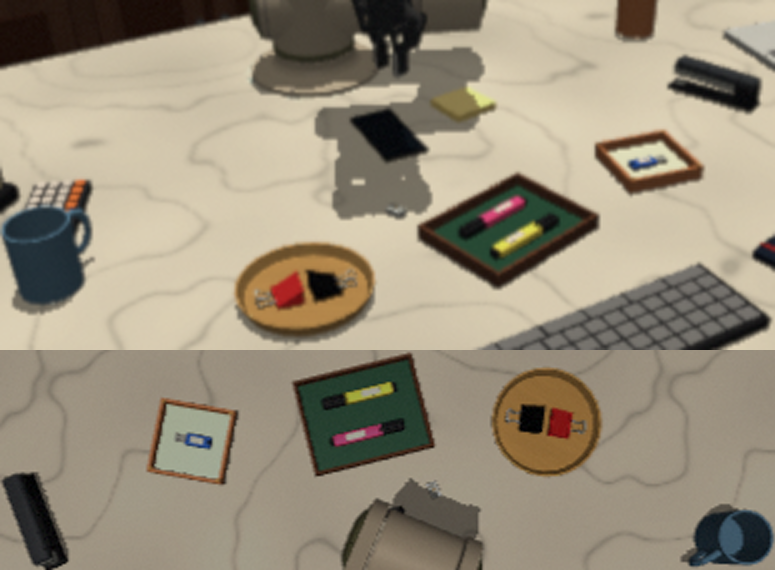

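All five pieces lie flat and separate in their places. The mug and stapler have not moved, and the arm is clear of everything.

```bash
python3 -c "
from rig import workorder
print(workorder.close_job())"
```

```text
the job is handed in; nothing more can be done
None
```

The desk is tidied and the job handed in at about 37 s of robot time (limit 128 s). Both highlighters are side by side in the pen tray, both clips are in the brass dish with their spines facing, and the memory stick is centred in the leather tray.

- **Pictures:** The last picture (10 viewed in all) shows all five pieces flat on their floors and apart from each other. The mug and stapler look unmoved. I judged this by eye, without re-measuring the final poses.
- **Grips:** The jaw readings matched each piece to within about 1–2 mm (stick 18 mm, clips 40 mm, pens 17 mm). They held steady while each piece was carried.
- **Forces:** The force readings printed after each move never passed about 8 N.
- **Robot:** At hand-in the gripper was open and about 160 mm above the desk, touching nothing.

No check failed or disagreed, and the hand-in reported no verdict.

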